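# Clamp a well plate with the click-stop torque knob and run the shaker tray home

### The job

Get the plate shaker ready to run. First slide the white well plate along its nest until it is flush against the grey end stop, then swing the clamp arm all the way over it and turn the black clamp knob clockwise until it clicks over and stays there. Then press the green release lever at the front of the tray and, keeping it down, push the tray fully home into the shaker; let everything go and leave the plate flat in its nest and the timer, blue rack and petri dish where they are.

Things in the scene. Friction and masses are not known exactly. Their poses are not given: they have to be found in the camera images.
- nest_home (a point): On the shaker's aluminium tray, top of its floor, 40 mm above the worktop: where the well plate's origin lies when flush. Rides with the tray. Axes: y into the shaker (the way plate and tray are pushed, roughly the robot's left), x away from the robot, z up. Offsets below are in this frame, (x, y, z) in mm, tray extended. Floor x -75..55. Grey guides, 7 high, at x -45.5 and 45.5, y -68..68.
- tray_mouth (a point): Fixed: middle of the mouth of the plate shaker, 40 mm above the worktop, at (0, 109, 0) when the tray is out. The shaker is a fixed white box with blue cover, behind the mouth: x -94..74, y 107..296, its top 142 mm above the worktop. The tray sticks out of it on telescopic slides.
- end_stop (a point): Middle of the face of the tray's grey end stop (106 wide, 14 high, 6 thick), at (0, 64.5, 7); the plate's end must lie against it.
- front_lip (a point): Middle of the outer face of the tray's white front lip, at (0, -134, 11). The lip spans x -75..55, z -4..26 and is 6 thick (inner face y -128). Push the tray home on this face.
- well_plate: White 96-well plate, 86 (x) by 128 (y) by 14 mm tall, 50 to 100 g, loose in the nest between the guides; origin in the middle of its underside. It starts 8 to 18 mm short of the end stop (toward -y), which leaves at least 45 mm between its free end and the front lip for the fingers.
- swing_clamp (a joint): Dark steel clamp arm about its upright post (rad): 0 open, 1.134 fully over the plate, at its stop; grows clockwise from above; starts 0 to 0.3. At q it points from the post at 1.134 - q counter-clockwise from +x. 60 mm from post to knob axis, 18 wide, z 30..40; round end 34 mm across under the knob. Friction 0.06 N m; stays where left. Swing it by pushing knob or arm sideways.
- clamp_pivot (a point): On the axis of the clamp arm's post at mid height of the arm, at (-60, 0, 35).
- torque_knob (a joint): Black clamp knob (rad), grows clockwise from above; starts 0 to 0.2. It lowers the pad 4 mm. It turns freely to 0.7, where a rim lobe meets a spring plunger: 0.25 N m there, falling to nothing at the crest (1.0); past it the knob snaps on by itself into its notch at about 1.3 and stays. Stop at 1.45. Turning it clockwise also presses the arm against the arm's stop.
- knob_grip (a point): On the knob's axis at mid height of its bar grip; turns with it. Bar 46 long (this point's x axis), 13 wide, 25 tall (12 above to 13 below), white line on one end. Below it a round skirt 41 across, 8 tall, underside 20 below this point, just over the arm. With the arm over the plate it is at (0, 0, 61), and at knob angle k the bar points at -k from +x.
- clamp_pad: Black rubber pad, 30 mm across, 4 thick, under the knob; origin in the middle of its underside. Sprung: 2 mm clear of the plate until the knob is turned, pressing it with a few newtons once clicked.
- release_lever (a joint): Green release lever under the front lip (rad): 0 at rest, 0.16 fully down, hinged at y -104, z -10. It lifts the slide's lock hook; free from about 0.10. Pushing the locked tray does nothing: press first, then push with the lever still down; once the tray is 15 mm in it need not be held. Springs back up.
- lever_pad (a point): Top of the lever's ribbed pad, 47 mm from its hinge, at (0, -151, -8), 32 mm above the worktop. The pad is 36 wide and stands out 32 mm in front of the lip (y -134..-166). Fully pressed this point is 7.5 mm lower; that takes about 4 N here.
- tray_body (a joint): Travel of the tray into the shaker (m): 0 fully out and locked, 0.192 fully home at its stop (the front lip then still stands 45 mm outside the mouth). Friction about 2 N; it stays where left.
- timer: White bench timer, 59 x 68 x 22 mm, loose on the shaker's blue cover; bystander; origin in the middle of its underside.
- rack_blue: Blue tube rack, 96 x 77 x 20 mm, loose on the worktop right of the tray; bystander; origin in the middle of its underside.
- petri_dish: Closed petri dish, 92 mm across, 15 tall, loose on the worktop right of the tray; bystander; origin in the middle of its underside.

How it is judged:
By the outcome, as a careful person would: the job done as asked, in the order asked, and still so for the second after the job is handed in, with the robot touching nothing.
It also fails if it takes over 61 s, if anything falls off the work surface, if the arm or the gripper's body presses on something with over 40 N, if the wrist force passes 120 N, or if a joint passes its speed limit or range.

### The arm

A 6-joint arm with a two-finger parallel gripper is mounted at the origin on a cart in front of the work surface, level with it; the furniture and walls round the work are solid. World frame = base frame: x ahead of the robot, y to its left, z up, the work surface at z = 0. Lengths are in mm, angles in degrees, forces in N, time in s.
With the tool pointing down it reaches from about 200 to 875 mm from the base axis. Payload 3.4 kg.
Tool frame: the origin (TCP) lies midway between the tips of the shut fingers; the grasp point (between the pads) lies 19 mm behind it; z points along the fingers, y is the line along which they close (so a half turn about z gives the same grasp; the last joint's range is limited). The gripper opens to 94 mm and grips with 3 to 60 N. Pads are 16 mm wide; open, the fingers measure 119 mm over their backs; the gripper's body (75 mm by 177 mm) begins 78 mm behind the grasp point.
Start: joints at [-80.271, 15.808, 86.224, -0, 77.962, -6.933], TCP at [164.862, -550.896, 205.493] pointing down, gripper open.
Joint ranges: [-165.64, 165.64], [-43.16, 119.46], [12.63, 154.43], [-67.54, 247.53], [6.08, 155.33], [-154.97, 154.97]. Speed limits (degrees/s): [147.25, 147.25, 180, 180, 180, 180].

### API

Orientations are given as [roll, pitch, yaw] about the fixed x, y, z axes, in that order (R = Rz(yaw) Ry(pitch) Rx(roll)).
In Python, from workcell import get_state, camera, job_done gives the robot as it stands. The module is installed in compiled form; this text tells all that it offers.
- The arm moves only by the shell command python3 -m handwheel 'ROWS' [OPENING] [FORCE]. ROWS is JSON, a list of rows, each a list of 2 entries, a list of its own where there are three numbers: the shift along the world's x, y, z scaled (see below), then the turn, a rotation vector about the world's x, y, z scaled (see below). In form: [[[dx, dy, dz], [rx, ry, rz]], ...]. A call has exactly 10 rows; each row is the pose to reach, as a shift and turn from the pose commanded when the call began; what a row does not reach only later rows make up. The controller multiplies each number of a shift by 300 mm and each number of a turn by 0.5 rad. A row lasts 1/10 s, in which the tool goes at most 50 mm and 8.59 degrees, less where a joint would pass 70% of its speed; a pose out of reach is approached as far as the arm can. A call with a number of a shift or a turn outside -1 to 1 is refused whole. A call with a gripper value outside its range is refused whole. OPENING is the opening, from 0 (shut) to 1 (fully open), set as the call begins (- or left out, the last holds). The fingers move at their own pace and stop on an object; FORCE is the grip in N (left out, the last holds). Time passes only in rows, so rows that repeat a pose let the fingers close, or fill a call up. It gives the time, the measured TCP pose, the force, the opening and the grip force at its end, in the units of the state.
- get_state(): the state, without advancing time (a new reading comes with each control period).
- camera(name): name is "side" or "top"; returns a dict with "pixels" (420x560x3 uint8, red, green, blue), "K" (3x3 intrinsics, pixels), "k1" (the pictures are not rectified: a ray, as slopes to the right and down, at radius r is drawn at 1 + k1 r^2 times it, then the intrinsics apply), "R" (3x3) and "t" (3): a world point X has camera coordinates R X + t. Camera axes: x right, y down, z forward; pixel columns grow to the right and rows downward; lengths in mm; the calibration is good to about 2 mm. A picture is of the moment at which its call begins. There is no depth.
- job_done(): hands the job in; it is judged then, once.
The state is a dict: "clock": time; "qpos": joint angles; "dq": joint speeds; "tau": joint torques, N m; "ee_pos": TCP position; "ee_rot": TCP orientation; "ft_force": force on the tool from outside, world axes, zero at the start; "torque": the same for the moment, N m; "gripper_width": opening from 0.0 (shut) to 1.0 (fully open); "gripper_force": force on a finger pad.
Only numpy, scipy, OpenCV 4.12 (cv2) and the standard library are available. Lean on these libraries where they do the work, as an engineer would, in place of code of your own. Each camera call takes 0.05 s, during which the arm holds its last target. There are 200 camera calls.

## Working session

There is one attempt and no reset: what is moved stays moved. The work goes in short steps, Python scripts to look and compute and a shell command to move; the robot and the scene stay as the last step left them, time stands still between calls to the robot, and variables do not carry over. Pictures are saved under pics/ and viewed, at most 10 in all, crops included, and the job is handed in when it is done.

```bash
mkdir -p pics
python3 - <<'E'
from workcell import get_state, camera
import cv2,pickle
s=get_state();print(s)
for n in("top","side"):
    c=camera(n);pickle.dump(c,open(n+"0.pkl","wb"));cv2.imwrite(f"pics/{n}0.png",cv2.resize(c["pixels"][:,:,::-1],(784,588),interpolation=cv2.INTER_CUBIC));print(n,c["K"],c["k1"],c["R"],c["t"])
E
```

```text
{'clock': 0.0, 'qpos': array([-8.02716783e+01,  1.58467415e+01,  8.62930030e+01, -2.47043733e-04,
        7.79640157e+01, -6.93126929e+00]), 'dq': array([-0.05161657,  0.05530407,  0.0975882 , -0.06766392,  0.07402374,
       -0.01672628]), 'tau': array([ 2.27801749e-03, -4.04576111e+01, -2.37225831e+01,  7.06220395e-02,
        3.45845881e-02, -1.24029616e-04]), 'ee_pos': array([ 164.7548373 , -550.29702113,  204.62895551]), 'ee_rot': array([-1.79896969e+02, -1.22818736e-02,  1.66596317e+01]), 'ft_force': array([-0.04691587, -0.19618074,  0.21860304]), 'torque': array([ 0.02968021,  0.02893853, -0.03145678]), 'gripper_force': 0.0, 'gripper_width': 1.0004774374097278}
top [[488.62130713   0.         286.25922607]
 [  0.         488.62130713 211.82290042]
 [  0.           0.           1.        ]] -0.07350839849909954 [[-0.01581139 -0.99952313 -0.02652385]
 [-0.98785841  0.01971617 -0.15410073]
 [ 0.15455019  0.02376526 -0.98769907]] [  -2.72976618  457.50477175 1186.58362627]
side [[441.85652957   0.         272.75954018]
 [  0.         441.85652957 206.41417792]
 [  0.           0.           1.        ]] -0.09220862685413059 [[-0.90577422 -0.42345661  0.01604882]
 [-0.16319392  0.31362001 -0.93541982]
 [ 0.39107647 -0.84989822 -0.35317446]] [ 402.91449433  201.83419201 1137.75372946]
```

View pics/top0.png

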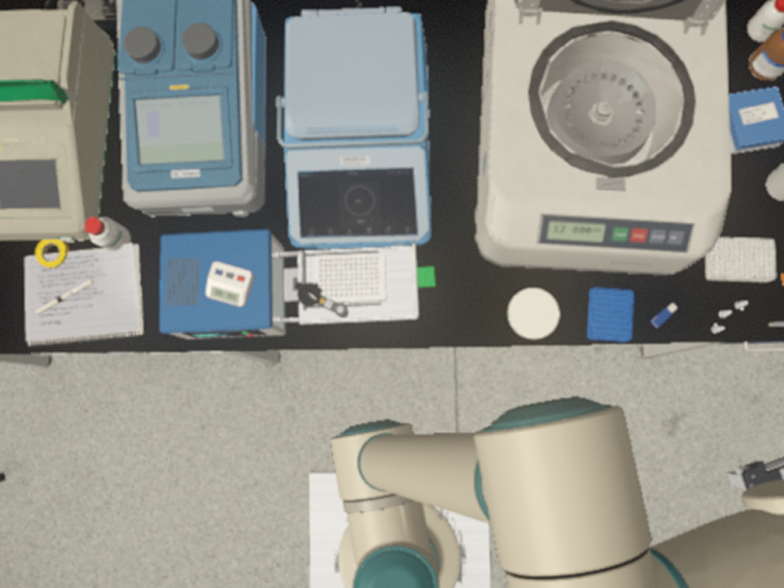

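View pics/side0.png

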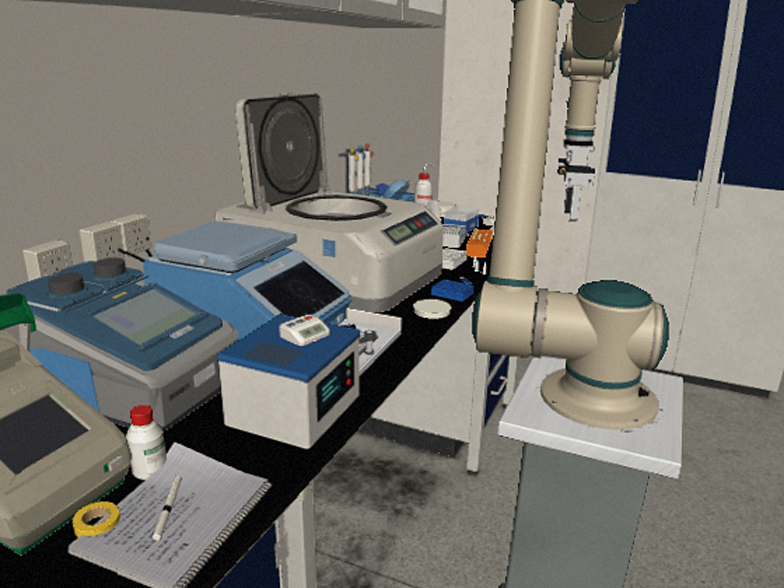

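View crops.

The top view shows the shaker (cover about 160–275, 230–335), the tray to its right with its lip near x=417 and the green lever at (427, 277). The knob is at about (305, 293). The side view shows the tray partly behind the shaker, near (375, 335).

Run:
```python
import cv2,pickle
for n,(x0,y0,w,h,s) in dict(top=(195,165,125,80,6.4),side=(220,195,95,70,8)).items():
    c=pickle.load(open(n+"0.pkl","rb"))["pixels"][:,:,::-1]
    im=cv2.resize(c[y0:y0+h,x0:x0+w],None,fx=s,fy=s,interpolation=cv2.INTER_CUBIC)
    for i in range(0,w,10): cv2.putText(im,str(x0+i),(int(i*s),8),0,.35,(0,0,255));cv2.line(im,(int(i*s),10),(int(i*s),14),(0,0,255))
    for i in range(0,h,10): cv2.putText(im,str(y0+i),(0,int(i*s)+4),0,.35,(0,0,255))
    cv2.imwrite(f"pics/{n}0c.png",im)
```

```text
(no output)
```

View pics/top0c.png

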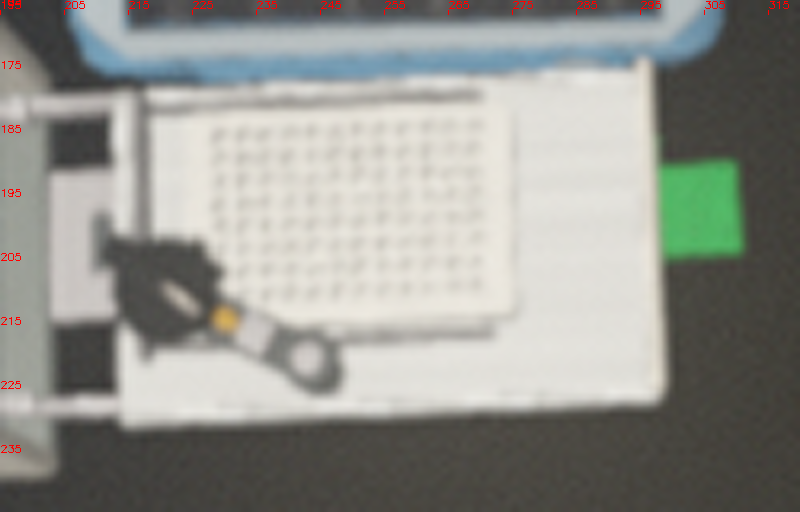

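View pics/side0c.png

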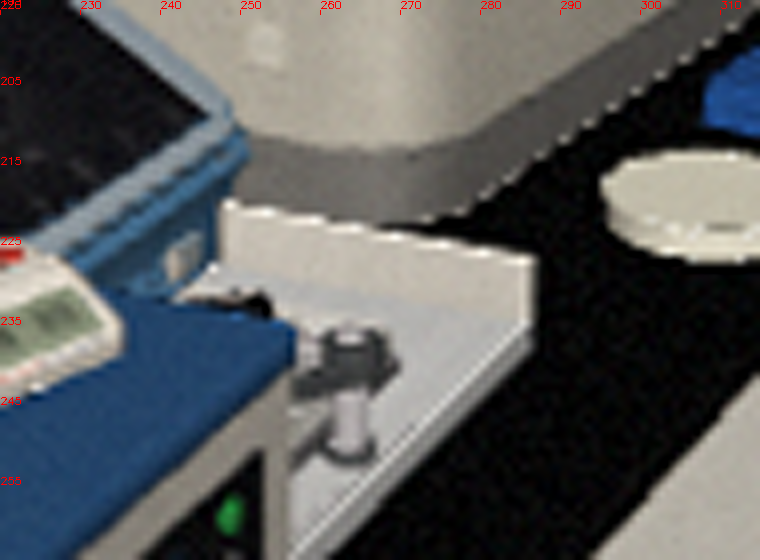

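The top crop shows the lip's corners at about (655, 58) and (665, 400), and the lever's outer corners at (738, 160) and (743, 255). The plate's free end is at x≈516, the guide ends are at (482, 95) and (493, 333), the post at (308, 355) and the knob's line at (180, 297). The side crop shows the lip's top corners at (222, 200) and (537, 260), and the post top at (353, 335).

```bash
cat > h.py <<'E'
import numpy as np,cv2,pickle
from scipy.optimize import least_squares
def cam(n,tag="0"): return pickle.load(open(n+tag+".pkl","rb"))
def proj(c,X):
    d=np.array([c["k1"],0,0,0,0.]); return cv2.projectPoints(np.asarray(X,float).reshape(-1,3),cv2.Rodrigues(c["R"])[0],c["t"],c["K"],d)[0][:,0]
def ray(c,uv):
    p=cv2.undistortPoints(np.array([[uv]],float),c["K"],np.array([c["k1"],0,0,0,0.]))[0,0]
    return -c["R"].T@c["t"], c["R"].T@np.r_[p,1]
def onz(c,uv,z):
    o,d=ray(c,uv); return o+d*(z-o[2])/d[2]
def n2w(p,q):  # p=[x,y,yaw,z]; frame axes
    c,s=np.cos(p[2]),np.sin(p[2]); q=np.atleast_2d(q); return np.c_[p[0]+c*q[:,0]-s*q[:,1],p[1]+s*q[:,0]+c*q[:,1],p[3]+q[:,2]]
E
cat > fit.py <<'E'
from h import *
T,S=cam("top"),cam("side")
ct=lambda a:[195+(a[0]+.5)/6.4-.5,165+(a[1]+.5)/6.4-.5]
cs=lambda a:[220+(a[0]+.5)/8-.5,195+(a[1]+.5)/8-.5]
top=[((55,-134,26),(654,58)),((55,-128,26),(636,60)),((-75,-134,26),(665,398)),((18,-166,-8),(737,160)),((-18,-166,-8),(743,255)),((47.5,-68,7),(482,93)),((-47.5,-68,7),(493,337))]
side=[((55,-128,26),(222,201)),((-75,-128,26),(535,259))]
f=lambda p:np.r_[(proj(T,n2w(p,[a for a,b in top]))-[ct(b) for a,b in top]).ravel(),(proj(S,n2w(p,[a for a,b in side]))-[cs(b) for a,b in side]).ravel()]
r=least_squares(f,[410,90,0,40],x_scale=[100,100,1,100],loss="soft_l1");p=r.x
print(p,np.degrees(p[2]));print(f(p).reshape(-1,2).round(1))
def loc(uv,z):
    w=onz(T,ct(uv),p[3]+z);d=w-[p[0],p[1],p[3]];c,s=np.cos(p[2]),np.sin(p[2]);return np.round([c*d[0]+s*d[1],-s*d[0]+c*d[1]],1)
print("plate end",loc((518,106),14),loc((516,318),14)," post",loc((308,355),45),"knob line",loc((166,284),73),loc((196,310),73),"far corner",loc((205,110),14))
print("cover corner",loc((55,75),102))
np.save("p.npy",p)
E
python3 fit.py
```

```text
[4.89246947e+02 9.45141225e+01 2.39052683e-02 4.02119817e+01] 1.3696709802307012
[[-0.4 -0. ]
 [-0.  -0.2]
 [ 0.2 -0.9]
 [ 0.   0.9]
 [-0.2  0.1]
 [ 0.3  0.4]
 [-0.1 -0.3]
 [-0.  -0.1]
 [ 0.1 -0. ]]
plate end [ 41.1 -81.4] [-42.2 -77.6]  post [-57.6  -0.4] knob line [-33.   48.2] [-43.1  37.3] far corner [45.1 40.9]
cover corner [40.8 82.7]
```

```bash
cat > dev.py <<'E'
from fit import *
def tri(a,b):
    o1,d1=ray(T,ct(a));o2,d2=ray(S,cs(b)); d1/=np.linalg.norm(d1);d2/=np.linalg.norm(d2)
    t=np.linalg.lstsq(np.c_[d1,-d2],o2-o1,rcond=None)[0];A=o1+t[0]*d1;B=o2+t[1]*d2
    return ((A+B)/2).round(0),np.linalg.norm(A-B).round(1)
print("dev corner",tri((718,15),(240,115)),tri((692,68),(247,150)))
for z in(0,20,40,60,80,100,120): print(z,"front edge x,y",onz(T,ct((400,82)),z).round(0),"side crop col of corner", onz(T,ct((715,45)),z).round(0),((proj(S,onz(T,ct((715,45)),z))[0]-[220,195])*8).round(0))
print("arm dir",loc((225,318),40),loc((258,335),40),loc((308,355),40))
print("knob",loc((170,290),61))
E
python3 dev.py | tail -12
python3 - <<'E'
import cv2,pickle
c=pickle.load(open("top0.pkl","rb"))["pixels"][:,:,::-1];d=pickle.load(open("side0.pkl","rb"))["pixels"][:,:,::-1]
a=cv2.resize(c[140:210,195:325],(780,420),interpolation=3)[:, :]
b=cv2.resize(d[155:240,150:255],None,fx=7.4,fy=7,interpolation=3)[:, :780]
import numpy as np
cv2.imwrite("pics/dev.png",cv2.resize(np.vstack([a,b]),(740,600)) if 0 else b)
E
```

```text
plate end [ 41.1 -81.4] [-42.2 -77.6]  post [-57.6  -0.4] knob line [-33.   48.2] [-43.1  37.3] far corner [45.1 40.9]
cover corner [40.8 82.7]
dev corner (array([557., -64.,  89.]), np.float64(1.9)) (array([543., -52.,  80.]), np.float64(6.9))
0 front edge x,y [555.  65.   0.] side crop col of corner [568. -64.  -0.] [211. 314.]
20 front edge x,y [551.  63.  20.] side crop col of corner [563. -64.  20.] [221. 271.]
40 front edge x,y [546.  61.  40.] side crop col of corner [558. -63.  40.] [231. 227.]
60 front edge x,y [541.  60.  60.] side crop col of corner [553. -63.  60.] [241. 182.]
80 front edge x,y [537.  58.  80.] side crop col of corner [549. -62.  80.] [252. 137.]
100 front edge x,y [532.  56. 100.] side crop col of corner [544. -62. 100.] [262.  92.]
120 front edge x,y [528.  55. 120.] side crop col of corner [539. -62. 120.] [273.  45.]
arm dir [-41.4  31.2] [-48.4  18.8] [-56.8   0.1]
knob [-33.3  48.6]
```

View pics/dev.png

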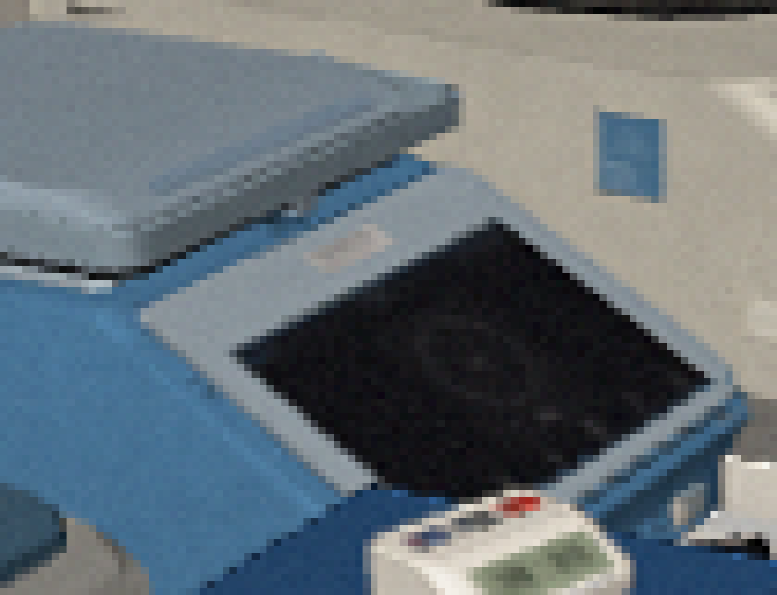

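The balance beside the tray slopes up from about 85 mm at its front edge, which is below the gripper body's path. Tray fit: nest at (489, 94.5), yaw 1.4°, height 40.2 as expected. Moving toward the nest.

```bash
python3 -m handwheel '[[[0.04,0.06,0],[0,0,0.06]],[[0.1,0.16,0],[0,0,0.16]],[[0.16,0.27,0],[0,0,0.28]],[[0.22,0.37,0],[0,0,0.4]],[[0.29,0.48,0],[0,0,0.52]],[[0.35,0.58,0],[0,0,0.64]],[[0.41,0.69,0],[0,0,0.76]],[[0.48,0.79,0],[0,0,0.88]],[[0.54,0.9,0],[0,0,1]],[[0.54,0.9,0],[0,0,1]]]' 0.4 20 && python3 -m handwheel '[[[0.05,0.09,0],[0,0,0.1]],[[0.11,0.19,-0.03],[0,0,0.22]],[[0.18,0.29,-0.08],[0,0,0.34]],[[0.24,0.39,-0.12],[0,0,0.46]],[[0.3,0.49,-0.16],[0,0,0.58]],[[0.36,0.6,-0.2],[0,0,0.7]],[[0.43,0.7,-0.25],[0,0,0.82]],[[0.49,0.81,-0.29],[0,0,0.94]],[[0.55,0.9,-0.33],[0,0,1]],[[0.55,0.9,-0.33],[0,0,1]]]'
```

```text
clock: 1.1
ee_pos: [327.7, -275.5, 205.4]
ee_rot: [-179.9, -0.2, 45.7]
ft_force: [-0.8, -0.0, -0.0]
gripper_width: 0.399
gripper_force: 0.0
clock: 2.1
ee_pos: [492.1, -8.1, 104.9]
ee_rot: [-179.9, -0.0, 74.2]
ft_force: [-1.1, -0.5, -0.5]
gripper_width: 0.401
gripper_force: 0.0
```

```bash
python3 -m handwheel '[[[0,0,0],[0,0,0.1]],[[0,0,0],[0,0,0.25]],[[0,0,-0.02],[0,0,0.4]],[[0,0,-0.05],[0,0,0.53]],[[0,0,-0.08],[0,0,0.6]],[[0,0,-0.11],[0,0,0.6]],[[0,0,-0.14],[0,0,0.6]],[[0,0,-0.17],[0,0,0.6]],[[0,0,-0.2],[0,0,0.6]],[[0,0,-0.2],[0,0,0.6]]]'
python3 - <<'E'
from workcell import *
import cv2,pickle
print(get_state())
for n in("top","side"):
    c=camera(n);pickle.dump(c,open(n+"1.pkl","wb"))
c=pickle.load(open("top1.pkl","rb"))["pixels"][:,:,::-1]
cv2.imwrite("pics/top1.png",cv2.resize(c[165:245,195:320],None,fx=6.4,fy=6.4,interpolation=cv2.INTER_CUBIC))
E
```

```text
clock: 3.1
ee_pos: [490.7, -10.8, 45.1]
ee_rot: [-179.8, -0.0, 91.1]
ft_force: [0.2, -0.6, -0.1]
gripper_width: 0.402
gripper_force: 0.0
{'clock': 3.1, 'qpos': array([-9.38645117e+00,  1.73484242e+01,  1.09788529e+02, -3.31012799e-03,
        5.30230608e+01, -1.05174123e+01]), 'dq': array([ 0.15384062, -0.69673876, -1.1876499 ,  0.05739485,  1.00139407,
       -0.03436565]), 'tau': array([-8.17844714e-02, -3.58932602e+01, -1.79215139e+01,  5.40830498e-02,
       -1.15459061e-01,  2.84022841e-03]), 'ee_pos': array([490.71850697, -10.7951413 ,  45.14291065]), 'ee_rot': array([-1.79842192e+02, -2.66136144e-02,  9.11329192e+01]), 'ft_force': array([ 0.19152197, -0.55056744, -0.07269872]), 'torque': array([ 0.01818652, -0.07848207, -0.02106952]), 'gripper_force': 0.0, 'gripper_width': 0.4020478450604888}
```

View pics/top1.png

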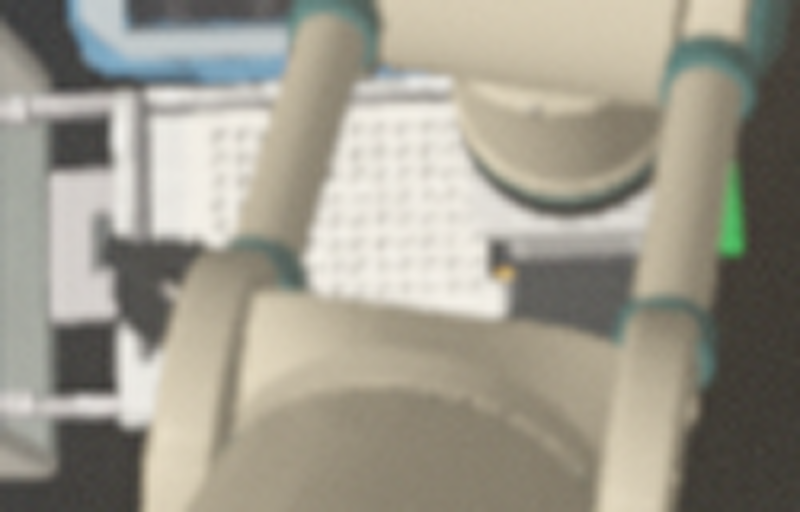

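The arm hides part of the scene, but the fingers stand in the gap between the plate's free end and the lip, without contact. Next I push along +y.

```bash
python3 -m handwheel '[[[0,0.01,0],[0,0,0]],[[0,0.02,0],[0,0,0]],[[0,0.03,0],[0,0,0]],[[0,0.04,0],[0,0,0]],[[0,0.05,0],[0,0,0]],[[0,0.06,0],[0,0,0]],[[0,0.068,0],[0,0,0]],[[0,0.075,0],[0,0,0]],[[0,0.08,0],[0,0,0]],[[-0.002,0.085,0],[0,0,0]]]'; python3 -m handwheel '[[[0,0.003,0],[0,0,0]],[[0,0.006,0],[0,0,0]],[[0,0.009,0],[0,0,0]],[[0,0.012,0],[0,0,0]],[[0,0.014,0],[0,0,0]],[[0,0.016,0],[0,0,0]],[[0,0.018,0],[0,0,0]],[[0,0.02,0],[0,0,0]],[[0,0.02,0],[0,0,0]],[[0,0.02,0],[0,0,0]]]'
```

```text
clock: 4.2
ee_pos: [491.5, 14.6, 46.6]
ee_rot: [180.0, 0.0, 91.1]
ft_force: [-0.5, -0.7, 0.0]
gripper_width: 0.398
gripper_force: 0.4
clock: 5.2
ee_pos: [491.3, 20.7, 46.4]
ee_rot: [180.0, -0.0, 91.1]
ft_force: [-0.1, -0.0, 1.5]
gripper_width: 0.4
gripper_force: 0.3
```

```bash
python3 -m handwheel '[[[0,0.001,0],[0,0,0]],[[0,0.002,0],[0,0,0]],[[0,0.003,0],[0,0,0]],[[0,0.004,0],[0,0,0]],[[0,0.005,0],[0,0,0]],[[0,0.006,0],[0,0,0]],[[0,0.007,0],[0,0,0]],[[0,0.008,0],[0,0,0]],[[0,0.009,0],[0,0,0]],[[0,0.01,0],[0,0,0]]]'
```

```text
clock: 6.2
ee_pos: [491.6, 23.0, 46.6]
ee_rot: [180.0, 0.1, 91.2]
ft_force: [0.4, -4.1, -0.9]
gripper_width: 0.401
gripper_force: 2.4
```

```bash
python3 -m handwheel '[[[0,0.001,0],[0,0,0]],[[0,0.002,0],[0,0,0]],[[0,0.003,0],[0,0,0]],[[0,0.004,0],[0,0,0]],[[0,0.005,0],[0,0,0]],[[0,0.006,0],[0,0,0]],[[0,0.006,0],[0,0,0]],[[0,0.006,0],[0,0,0]],[[0,0.006,0],[0,0,0]],[[0,0.006,0],[0,0,0]]]'
```

```text
clock: 7.2
ee_pos: [491.9, 23.2, 46.7]
ee_rot: [179.9, 0.2, 91.3]
ft_force: [0.6, -9.2, 0.2]
gripper_width: 0.396
gripper_force: 4.5
```

The force jumped to 9 N without motion at the expected flush position, so the plate is flush. Next: retreat, shut the fingers, and go behind the clamp arm.

```bash
python3 -m handwheel '[[[0,-0.02,0],[0,0,0]],[[0,-0.04,0.04],[0,0,0]],[[0,-0.04,0.12],[0,0,0]],[[0,-0.02,0.2],[0,0,0]],[[-0.02,0.06,0.27],[0,0,0]],[[-0.07,0.16,0.28],[0,0,0]],[[-0.13,0.27,0.28],[0,0,0]],[[-0.19,0.38,0.28],[0,0,0]],[[-0.24,0.46,0.28],[0,0,0]],[[-0.24,0.46,0.28],[0,0,0]]]' 0 20 && python3 -m handwheel '[[[0,0,-0.02],[0,0,0]],[[0,0,-0.04],[0,0,0]],[[0,0,-0.07],[0,0,0]],[[0,0,-0.1],[0,0,0]],[[0,0,-0.13],[0,0,0]],[[0,0,-0.15],[0,0,0]],[[0,0,-0.17],[0,0,0]],[[0,0,-0.18],[0,0,0]],[[0,0,-0.18],[0,0,0]],[[0,0,-0.18],[0,0,0]]]'
```

```text
clock: 8.2
ee_pos: [416.2, 166.2, 130.3]
ee_rot: [-179.8, -0.2, 91.3]
ft_force: [-0.2, -0.5, -1.4]
gripper_width: 0.005
gripper_force: 0.0
clock: 9.2
ee_pos: [419.5, 163.5, 76.6]
ee_rot: [180.0, -0.0, 91.1]
ft_force: [0.8, 0.3, 0.0]
gripper_width: 0.006
gripper_force: 0.0
```

Run:
```python
from h import *
p=np.load("p.npy")
for t,d in [(65,34),(60,33),(54,33),(48,33),(42,32),(36,32),(30,31),(24,31),(18,30),(12,30),(6,29),(0,29),(0,27)]:
    a=np.radians(t); w=n2w(p,[-60+60*np.cos(a)-d*np.sin(a),60*np.sin(a)+d*np.cos(a),35])[0]; print(t,w.round(1),((w[:2]-[419.3,163.4])/300).round(3))
```

```text
65 [422.2 161.7  75.2] [ 0.01  -0.006]
60 [429.  161.6  75.2] [ 0.032 -0.006]
54 [436.2 161.2  75.2] [ 0.056 -0.007]
48 [443.3 160.1  75.2] [ 0.08  -0.011]
42 [450.9 157.5  75.2] [ 0.105 -0.02 ]
36 [457.5 154.9  75.2] [ 0.127 -0.028]
30 [464.4 150.8  75.2] [ 0.15  -0.042]
24 [470.2 146.8  75.2] [ 0.17  -0.055]
18 [475.9 141.3  75.2] [ 0.189 -0.074]
12 [480.7 136.1  75.2] [ 0.205 -0.091]
6 [485.  129.5  75.2] [ 0.219 -0.113]
0 [488.6 123.5  75.2] [ 0.231 -0.133]
0 [488.6 121.5  75.2] [ 0.231 -0.14 ]
```

```bash
python3 -m handwheel '[[[0.01,-0.006,0],[0,0,0]],[[0.03,-0.006,0],[0,0,0]],[[0.055,-0.007,0],[0,0,0]],[[0.08,-0.01,0],[0,0,0]],[[0.105,-0.02,0],[0,0,0]],[[0.127,-0.028,0],[0,0,0]],[[0.15,-0.042,0],[0,0,0]],[[0.17,-0.055,0],[0,0,0]],[[0.189,-0.074,0],[0,0,0]],[[0.189,-0.074,0],[0,0,0]]]' && python3 -m handwheel '[[[0.006,-0.006,0],[0,0,0]],[[0.011,-0.011,0],[0,0,0]],[[0.016,-0.017,0],[0,0,0]],[[0.022,-0.025,0],[0,0,0]],[[0.027,-0.033,0],[0,0,0]],[[0.033,-0.041,0],[0,0,0]],[[0.037,-0.05,0],[0,0,0]],[[0.042,-0.058,0],[0,0,0]],[[0.042,-0.058,0],[0,0,0]],[[0.042,-0.058,0],[0,0,0]]]'
```

```text
clock: 10.2
ee_pos: [477.5, 140.4, 76.6]
ee_rot: [179.9, 0.0, 91.1]
ft_force: [0.7, -0.0, 0.4]
gripper_width: 0.002
gripper_force: 0.0
clock: 11.2
ee_pos: [488.8, 124.4, 76.5]
ee_rot: [180.0, -0.1, 91.1]
ft_force: [-1.0, 3.7, 0.1]
gripper_width: 0.006
gripper_force: 2.2
```

```bash
python3 -m handwheel '[[[0,-0.002,0],[0,0,0]],[[0,-0.004,0],[0,0,0]],[[0,-0.006,0],[0,0,0]],[[0,-0.008,0],[0,0,0]],[[0,-0.01,0],[0,0,0]],[[0,-0.01,0],[0,0,0]],[[0,-0.01,0],[0,0,0]],[[0,-0.01,0],[0,0,0]],[[0,-0.01,0],[0,0,0]],[[0,-0.01,0],[0,0,0]]]'
```

```text
clock: 12.2
ee_pos: [488.9, 124.1, 76.6]
ee_rot: [179.9, -0.3, 91.0]
ft_force: [-0.8, 11.3, -0.4]
gripper_width: 0.005
gripper_force: 5.6
```

The arm is hard against its stop, with 11 N and no motion, and the knob is where expected. I retreat left and up while starting the yaw turn, then look at the knob.

```bash
python3 -m handwheel '[[[0,0.03,0],[0,0,0.05]],[[0,0.08,0.05],[0,0,0.1]],[[0,0.1,0.18],[0,0,0.2]],[[0,0.12,0.3],[0,0,0.35]],[[0,0.16,0.4],[0,0,0.5]],[[-0.05,0.26,0.42],[0,0,0.65]],[[-0.1,0.38,0.42],[0,0,0.8]],[[-0.15,0.5,0.42],[0,0,0.95]],[[-0.2,0.61,0.42],[0,0,1]],[[-0.2,0.63,0.42],[0,0,1]]]' 0.6 20
python3 - <<'E'
from workcell import *
import cv2,pickle,numpy as np
for n in("top","side"):
    c=camera(n);pickle.dump(c,open(n+"2.pkl","wb"))
c=pickle.load(open("top2.pkl","rb"))["pixels"][:,:,::-1];d=pickle.load(open("side2.pkl","rb"))["pixels"][:,:,::-1]
a=cv2.resize(c[165:245,200:280],(600,600),interpolation=cv2.INTER_CUBIC)
b=cv2.resize(d[205:265,235:255+5],(200,480),interpolation=cv2.INTER_CUBIC)
o=np.zeros((600,800,3),np.uint8);o[:,:600]=a;o[:480,600:]=b
cv2.imwrite("pics/k2.png",o)
E
```

```text
clock: 13.2
ee_pos: [427.3, 311.8, 202.6]
ee_rot: [180.0, 0.1, 120.1]
ft_force: [-0.1, -0.6, -0.5]
gripper_width: 0.598
gripper_force: 0.0
```

View pics/k2.png

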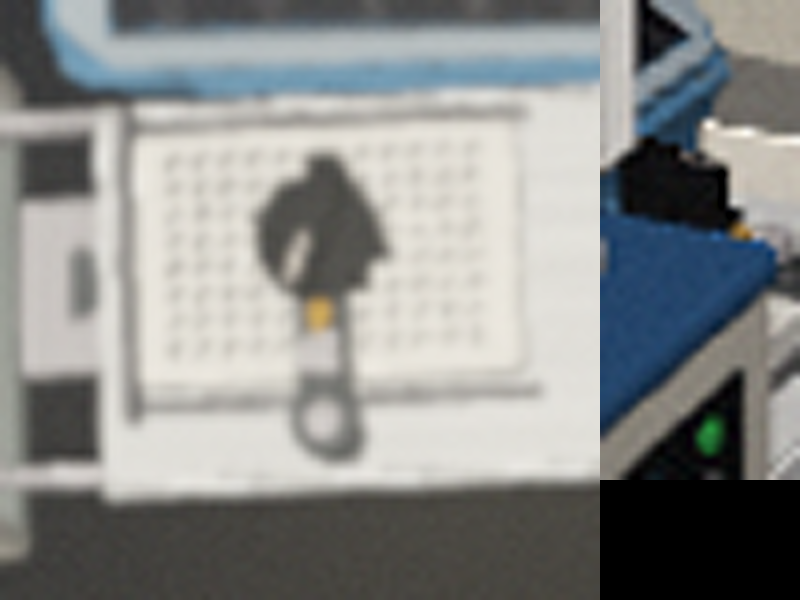

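The top crop shows the arm straight over the plate and the plate against the stop (its end at x≈135). The knob's white line runs (288, 278)–(303, 235), so the bar is turned a little clockwise.

Run:
```python
from h import *
p=np.load("p.npy");T=cam("top","2")
def loc(a,z):
    w=onz(T,[200+(a[0]+.5)/7.5-.5,165+(a[1]+.5)/7.5-.5],p[3]+z);d=w-[p[0],p[1],p[3]];c,s=np.cos(p[2]),np.sin(p[2]);return np.array([c*d[0]+s*d[1],-s*d[0]+c*d[1]])
a,b=loc((288,280),73),loc((304,232),73);v=b-a;print(a,b,np.degrees(np.arctan2(v[1],v[0])))
print("skirt L/R",loc((256,225),45),loc((388,245),45),"plate end",loc((524,130),14),loc((524,370),14))
import cv2
# line pixels: bright inside the knob
im=T["pixels"].mean(2); ys,xs=np.mgrid[193:204,236:243]; w=im[193:204,236:243]; print(w.astype(int))
```

```text
[-17.96244317   6.52487664] [-2.85448428  1.10445295] -19.7369383042527
skirt L/R [ 5.62876402 19.81962517] [ -2.85926467 -22.68893066] plate end [ 39.83404955 -66.14916438] [-40.67907    -63.38934534]
[[ 82  77  78  78  81  80  81]
 [ 80  78  78  80  84  82  76]
 [ 78  79  82  95 108  92  77]
 [ 74  76  88 126 150 107  77]
 [ 77  78 107 149 163 115  76]
 [ 77  87 131 168 151 102  74]
 [ 77  96 152 184 137  83  70]
 [ 88 106 158 177 124  79  75]
 [112 121 158 150 102  75  74]
 [157 131 140 114  86  72  75]
 [194 154 127  94  75  73  77]]
```

```bash
python3 -m handwheel '[[[0.01,-0.04,0],[0,0,0.1]],[[0.04,-0.12,0],[0,0,0.22]],[[0.06,-0.21,0],[0,0,0.34]],[[0.09,-0.31,0],[0,0,0.46]],[[0.12,-0.41,0],[0,0,0.58]],[[0.15,-0.51,-0.02],[0,0,0.7]],[[0.17,-0.6,-0.05],[0,0,0.82]],[[0.19,-0.67,-0.08],[0,0,0.94]],[[0.2,-0.716,-0.1],[0,0,1]],[[0.2,-0.716,-0.1],[0,0,1]]]' && python3 -m handwheel '[[[0,0,0],[0,0,0.12]],[[0,0,0],[0,0,0.24]],[[0,0,-0.03],[0,0,0.36]],[[0,0,-0.07],[0,0,0.46]],[[0,0,-0.12],[0,0,0.46]],[[0,0,-0.17],[0,0,0.46]],[[0,0,-0.21],[0,0,0.46]],[[0,0,-0.24],[0,0,0.46]],[[0,0,-0.265],[0,0,0.46]],[[0,0,-0.265],[0,0,0.46]]]' && python3 -m handwheel '[[[0,0,0],[0,0,0]],[[0,0,0],[0,0,0]],[[0,0,0],[0,0,0]],[[0,0,0],[0,0,0]],[[0,0,0],[0,0,0]],[[0,0,0],[0,0,0]],[[0,0,0],[0,0,0]],[[0,0,0],[0,0,0]],[[0,0,0],[0,0,0]],[[0,0,0],[0,0,0]]]' 0 50
```

```text
clock: 14.3
ee_pos: [488.5, 91.4, 171.6]
ee_rot: [-179.8, -0.0, 148.2]
ft_force: [-0.5, 0.0, 0.7]
gripper_width: 0.6
gripper_force: 0.0
clock: 15.3
ee_pos: [488.0, 94.9, 92.2]
ee_rot: [-180.0, -0.1, 161.6]
ft_force: [-0.8, 0.7, -0.7]
gripper_width: 0.599
gripper_force: 0.0
clock: 16.3
ee_pos: [488.8, 95.4, 93.1]
ee_rot: [179.9, 0.0, 161.6]
ft_force: [1.3, 1.6, 1.0]
gripper_width: 0.135
gripper_force: 49.9
```

Gripped: 12.7 mm at 50 N, centred. Turning clockwise.

```bash
python3 -m handwheel '[[[0,0,0],[0,0,-0.06]],[[0,0,0],[0,0,-0.16]],[[0,0,0],[0,0,-0.28]],[[0,0,0],[0,0,-0.4]],[[0,0,0],[0,0,-0.52]],[[0,0,0],[0,0,-0.64]],[[0,0,0],[0,0,-0.76]],[[0,0,0],[0,0,-0.88]],[[0,0,0],[0,0,-0.97]],[[0,0,0],[0,0,-1]]]' && python3 -c "
from workcell import *;print(get_state()['torque'])" && python3 -m handwheel '[[[0,0,0],[0,0,-0.1]],[[0,0,0],[0,0,-0.2]],[[0,0,0],[0,0,-0.3]],[[0,0,0],[0,0,-0.4]],[[0,0,0],[0,0,-0.52]],[[0,0,0],[0,0,-0.64]],[[0,0,0],[0,0,-0.76]],[[0,0,0],[0,0,-0.88]],[[0,0,0],[0,0,-0.97]],[[0,0,0],[0,0,-0.97]]]' && python3 -c "
from workcell import *;print(get_state()['torque'])"
```

```text
clock: 17.3
ee_pos: [489.3, 95.9, 93.2]
ee_rot: [179.9, -0.0, 133.0]
ft_force: [1.5, 4.4, 1.0]
gripper_width: 0.133
gripper_force: 50.0
[ 0.88912095 -0.39076954  0.4718632 ]
clock: 18.3
ee_pos: [490.1, 96.4, 93.3]
ee_rot: [179.8, -0.1, 105.1]
ft_force: [2.2, 5.9, -0.3]
gripper_width: 0.132
gripper_force: 49.9
[ 1.09464983 -0.57138926  0.01143243]
```

```bash
python3 -m handwheel '[[[0,0,0],[0,0,0]],[[0,0,0],[0,0,0]],[[0,0,0],[0,0,0]],[[0,0,0],[0,0,0]],[[0,0,0],[0,0,0]],[[0,0,0.05],[0,0,0]],[[0,0,0.12],[0,0,0]],[[0,0,0.2],[0,0,0]],[[0,0,0.26],[0,0,0]],[[0,0,0.28],[0,0,0]]]' 0.6 20 && python3 -m handwheel '[[[0,-0.06,0],[0,0,-0.05]],[[0,-0.14,0],[0,0,-0.1]],[[0,-0.24,0],[0,0,-0.2]],[[0,-0.35,0],[0,0,-0.3]],[[0,-0.46,0],[0,0,-0.4]],[[0,-0.57,0],[0,0,-0.48]],[[0,-0.68,0],[0,0,-0.48]],[[0,-0.78,0],[0,0,-0.48]],[[0,-0.85,0],[0,0,-0.48]],[[0,-0.85,0],[0,0,-0.48]]]' 0
python3 - <<'E'
from workcell import *
import cv2,pickle
c=camera("top");pickle.dump(c,open("top3.pkl","wb"))
cv2.imwrite("pics/k3.png",cv2.resize(c["pixels"][165:245,200:310,::-1],(770,560),interpolation=cv2.INTER_CUBIC))
E
```

```text
clock: 19.3
ee_pos: [489.7, 95.0, 178.9]
ee_rot: [179.8, 0.1, 105.2]
ft_force: [0.6, -0.2, 0.1]
gripper_width: 0.599
gripper_force: 0.0
clock: 20.3
ee_pos: [488.2, -162.4, 176.1]
ee_rot: [-179.9, 0.0, 91.2]
ft_force: [0.6, -0.4, -0.5]
gripper_width: 0.007
gripper_force: 0.0
```

View pics/k3.png

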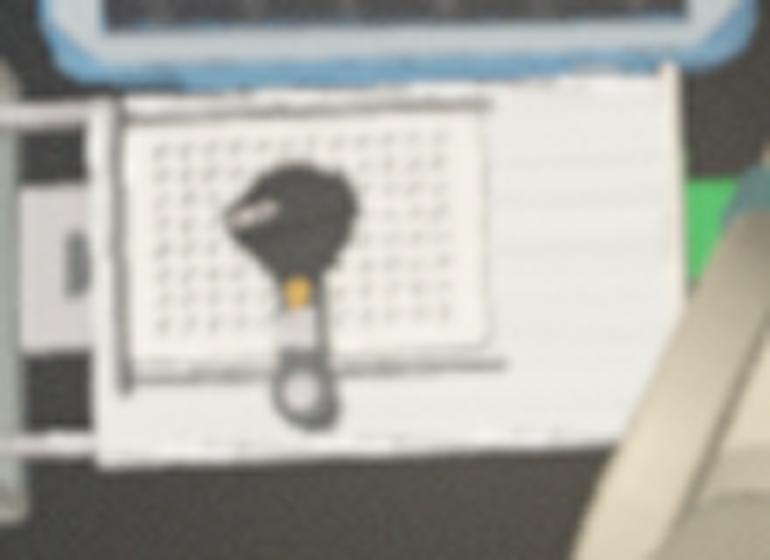

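The picture shows the knob's line at (230, 218)–(278, 207), so k≈1.33 and it has stayed clicked over after release. The arm is straight over the plate and the plate is against the stop. Now the lever.

```bash
python3 -m handwheel '[[[0,0.05,0],[0,0,0]],[[0,0.13,-0.03],[0,0,0]],[[0,0.22,-0.07],[0,0,0]],[[0,0.3,-0.14],[0,0,0]],[[0,0.35,-0.22],[0,0,0]],[[0,0.363,-0.3],[0,0,0]],[[0,0.363,-0.37],[0,0,0]],[[0,0.363,-0.42],[0,0,0]],[[0,0.363,-0.45],[0,0,0]],[[0,0.363,-0.45],[0,0,0]]]' && python3 -m handwheel '[[[0,0,-0.01],[0,0,0]],[[0,0,-0.02],[0,0,0]],[[0,0,-0.03],[0,0,0]],[[0,0,-0.035],[0,0,0]],[[0,0,-0.04],[0,0,0]],[[0,0,-0.045],[0,0,0]],[[0,0,-0.05],[0,0,0]],[[0,0,-0.055],[0,0,0]],[[0,0,-0.06],[0,0,0]],[[0,0,-0.06],[0,0,0]]]'
```

```text
clock: 21.35
ee_pos: [487.1, -49.2, 41.0]
ee_rot: [-179.8, -0.1, 91.5]
ft_force: [-0.0, -0.4, -0.4]
gripper_width: 0.006
gripper_force: 0.0
clock: 22.35
ee_pos: [489.0, -51.0, 25.8]
ee_rot: [179.9, 0.0, 91.4]
ft_force: [-3.2, 0.5, 17.0]
gripper_width: 0.006
gripper_force: 8.5
```

Lever fully down (17 N at the stop). Pushing the tray with it held.

```bash
python3 -m handwheel '[[[0,0.006,0.001],[0,0,0]],[[0,0.014,0.002],[0,0,0]],[[0,0.024,0.002],[0,0,0]],[[0,0.036,0.002],[0,0,0]],[[-0.001,0.05,0.002],[0,0,0]],[[-0.002,0.07,0.002],[0,0,0]],[[-0.002,0.09,0.002],[0,0,0]],[[-0.003,0.11,0.002],[0,0,0]],[[-0.003,0.13,0.002],[0,0,0]],[[-0.004,0.14,0.002],[0,0,0]]]'
```

```text
clock: 23.35
ee_pos: [487.8, -9.6, 26.0]
ee_rot: [179.9, 0.1, 91.5]
ft_force: [-2.4, -1.5, 12.9]
gripper_width: 0.007
gripper_force: 6.7
```

```bash
python3 -m handwheel '[[[0,0.03,0],[0,0,0]],[[-0.002,0.075,0],[0,0,0]],[[-0.003,0.12,0],[0,0,0]],[[-0.004,0.17,0],[0,0,0]],[[-0.005,0.22,0],[0,0,0]],[[-0.006,0.27,0],[0,0,0]],[[-0.007,0.315,0],[0,0,0]],[[-0.008,0.36,0],[0,0,0]],[[-0.01,0.39,0],[0,0,0]],[[-0.01,0.41,0],[0,0,0]]]' && python3 -m handwheel '[[[0,0.012,0],[0,0,0]],[[0,0.024,0],[0,0,0]],[[0,0.036,0],[0,0,0]],[[-0.001,0.048,0],[0,0,0]],[[-0.001,0.06,0],[0,0,0]],[[-0.002,0.07,0],[0,0,0]],[[-0.002,0.078,0],[0,0,0]],[[-0.002,0.084,0],[0,0,0]],[[-0.002,0.09,0],[0,0,0]],[[-0.002,0.09,0],[0,0,0]]]'
```

```text
clock: 24.35
ee_pos: [484.5, 113.9, 25.9]
ee_rot: [179.9, 0.1, 91.5]
ft_force: [-2.5, -1.8, 14.1]
gripper_width: 0.004
gripper_force: 7.0
clock: 25.35
ee_pos: [483.9, 140.7, 26.0]
ee_rot: [180.0, 0.0, 91.5]
ft_force: [-3.5, -1.8, 13.5]
gripper_width: 0.006
gripper_force: 6.9
```

```bash
python3 -m handwheel '[[[0,0.003,0],[0,0,0]],[[0,0.006,0],[0,0,0]],[[0,0.009,0],[0,0,0]],[[0,0.011,0],[0,0,0]],[[0,0.013,0],[0,0,0]],[[0,0.015,0],[0,0,0]],[[0,0.017,0],[0,0,0]],[[0,0.019,0],[0,0,0]],[[0,0.02,0],[0,0,0]],[[0,0.02,0],[0,0,0]]]'
```

```text
clock: 26.35
ee_pos: [483.8, 141.4, 25.9]
ee_rot: [-180.0, 0.6, 91.7]
ft_force: [-1.7, -16.2, 15.4]
gripper_width: 0.005
gripper_force: 8.9
```

Blocked with 16 N near the expected end. I'll press a little more, let go, and look.

```bash
python3 -m handwheel '[[[0,0.002,0.002],[0,0,0]],[[0,0.004,0.004],[0,0,0]],[[0,0.006,0.008],[0,0,0]],[[0,0.007,0.012],[0,0,0]],[[0,0.007,0.016],[0,0,0]],[[0,0.007,0.02],[0,0,0]],[[0,0.007,0.024],[0,0,0]],[[0,0.007,0.03],[0,0,0]],[[0,0.007,0.036],[0,0,0]],[[0,0.007,0.036],[0,0,0]]]' && python3 -m handwheel '[[[0,-0.02,0],[0,0,0]],[[0,-0.05,0],[0,0,0]],[[0,-0.07,0.04],[0,0,0]],[[0,-0.1,0.14],[0,0,0]],[[0,-0.18,0.26],[0,0,0]],[[0,-0.3,0.4],[0,0,0]],[[0,-0.44,0.5],[0,0,0]],[[0,-0.58,0.55],[0,0,0]],[[0,-0.72,0.55],[0,0,0]],[[0,-0.85,0.55],[0,0,0]]]'
python3 - <<'E'
from workcell import *
import cv2,pickle
c=camera("top");pickle.dump(c,open("top4.pkl","wb"))
im=cv2.resize(c["pixels"][165:245,110:235,::-1],None,fx=6.4,fy=6.4,interpolation=cv2.INTER_CUBIC)
cv2.imwrite("pics/k4.png",im)
E
```

```text
clock: 27.35
ee_pos: [482.9, 143.0, 33.3]
ee_rot: [-179.8, 0.6, 91.7]
ft_force: [3.3, -16.9, -8.8]
gripper_width: 0.007
gripper_force: 8.3
clock: 28.35
ee_pos: [484.2, -108.1, 202.9]
ee_rot: [179.7, 0.1, 91.4]
ft_force: [1.1, 1.1, -1.1]
gripper_width: 0.004
gripper_force: 0.0
```

View pics/k4.png

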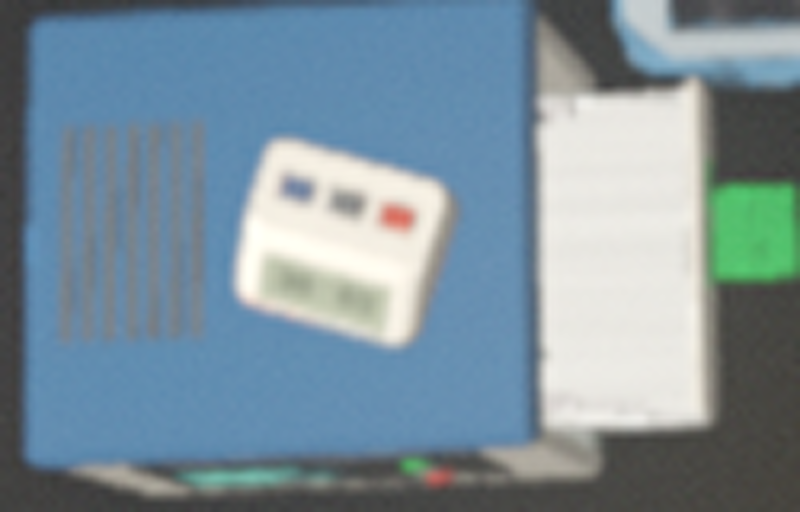

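The tray is inside, the timer is untouched, the lip's corners are at about (704, 80) and (714, 420), and the lever is released. Next I measure the travel by matching the lip and lever patch against the first picture.

Run:
```python
from h import *
p=np.load("p.npy");T0,T4=cam("top","0"),cam("top","4")
from scipy.ndimage import map_coordinates
# sample local lever-pad/lip-top patches with tray travel t, correlate against t=0 picture
def samp(T,xs,ys,z,t):
    X,Y=np.meshgrid(xs,ys,indexing="ij");q=np.c_[X.ravel(),Y.ravel()+t,np.full(X.size,z)]
    uv=proj(T,n2w(p,q));return np.array([map_coordinates(T["pixels"][:,:,i].astype(float),[uv[:,1],uv[:,0]],order=1) for i in range(3)]).ravel()
for nm,xs,ys,z in [("lever",np.arange(-30,31,1.),np.arange(-172,-140,.5),-8),("lip",np.arange(-60,-25,1.),np.arange(-142,-120,.5),26),("lip2",np.arange(25,50,1.),np.arange(-142,-120,.5),26)]:
    a=samp(T0,xs,ys,z,0);ts=np.arange(180,200,.25);cc=[np.corrcoef(a,samp(T4,xs,ys,z,t))[0,1] for t in ts];i=np.argmax(cc);print(nm,ts[i],cc[i])
    print(nm,"x-shifted", [ (dx,max((np.corrcoef(a,samp(T4,xs+dx,ys,z,t))[0,1],t) for t in ts)) for dx in(-2,2)])
```

```text
lever 191.75 0.9927575544909358
lever x-shifted [(-2, (np.float64(0.9815741085402733), np.float64(191.75))), (2, (np.float64(0.9632625156431587), np.float64(191.75)))]
lip 191.25 0.9896008158983418
lip x-shifted [(-2, (np.float64(0.9895884835438761), np.float64(191.25))), (2, (np.float64(0.9894674104127067), np.float64(191.25)))]
lip2 191.0 0.9907637491503524
lip2 x-shifted [(-2, (np.float64(0.9909733940902783), np.float64(191.0))), (2, (np.float64(0.9888847847259493), np.float64(190.75)))]
```

The measured travel is about 191.5 mm with hard-stop force, so the tray is home. Handing in.

```bash
python3 -c "
from workcell import *;print(job_done())"
```

```text
the job is handed in; nothing more can be done
None
```

I finished the job in the order asked and handed it in after about 28 s of the 61 s: plate flush at the stop, arm fully over it, knob clicked over at about 1.33 rad, tray home (about 191.5 of 192 mm by camera, with hard-stop force), lever released and timer undisturbed; I did not re-check the rack and petri dish by camera at the end, and once the tray was in, the plate was hidden under the cover.

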